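# Clamp the water filter onto its flange

### The arm

A 7-joint arm with a two-finger parallel gripper is mounted at the origin on the work surface. World frame = base frame: x ahead of the robot, y to its left, z up, the work surface at z = 0. Lengths are in mm, angles in rad, forces in N, time in s.
With the tool pointing down it reaches from about 400 to 875 mm from the base axis. Payload 19.3 kg.
Tool frame: the origin (TCP) lies midway between the tips of the shut fingers; the grasp point (between the pads) lies 19 mm behind it (robot.grasp_offset is the distance from the TCP to the grasp point, in mm); z points along the fingers, y is the line along which they close (so a half turn about z gives the same grasp; the last joint's range is limited). The gripper opens to 85 mm and grips with 20 to 120 N. Pads are 22 mm wide; open, the fingers measure 114 mm over their backs; the gripper's body (76 mm by 85 mm) begins 54 mm behind the grasp point. The pads swing forward as they close: fully open they stand 13 mm farther back than shut.
Start: joints at [-0.07, 0.521, -0.036, 1.599, 0.021, 1.021, -0.113], TCP at [624.992, -0.025, 231.291] pointing down, gripper open.
Joint ranges: [-2.91, 2.91], [-0.3, 2.13], [-1.5, 1.42], [0.17, 2.43], [-1.26, 4.41], [0.16, 1.93], [-2.52, 2.52]. Speed limits (rad/s): [1.89, 1.89, 2.39, 2.39, 3.01, 3.01, 3.01].

### API

Orientations are given as a 3x3 rotation matrix whose columns are the frame's x, y, z axes.
In Python, from cell import robot gives the robot as it stands.
- The arm moves only by the tool servo_tool, never from a script. Its argument "plan" is a list of rows, each a list of 2 entries, a list of its own where there are three numbers: the shift along the world's x, y, z in mm, then the turn, a rotation vector about the world's x, y, z in degrees. A call has 1 to 10 rows; each row shifts and turns the commanded pose from where the row before left it; what a row does not reach is not made up. A row lasts 1/10 s, in which the tool goes at most 50 mm and 8.59 degrees, less where a joint would pass 70% of its speed; a pose out of reach is approached as far as the arm can. A call is refused whole if a number of a shift passes 50 or a number of a turn 8.59, either way. A call with a gripper value outside its range is refused whole. "fingers" is the opening, from 0 (shut) to 1 (fully open), set as the call begins (left out, the last holds). The fingers move at their own pace and stop on an object; the grip force is fixed at half the most. Time passes only in rows, so rows that do not move let the fingers close. It gives the time, the measured TCP pose, the force, the opening and the grip force at its end, in the units of the state.
- robot.observe(): the state, without advancing time (a new reading comes with each control period).
- robot.grab_frame(name): name is "scene" or "side" or "wrist"; returns a dict with "image" (480x640x3 uint8, red, green, blue), "fx", "fy", "cx", "cy" (pixels), "view" (4x4, takes a point from world to camera coordinates); the wrist camera has in their place "T_tool_cam" (4x4, takes a point from camera to tool coordinates, whose origin is the TCP and whose axes are the flange's). Camera axes: x right, y up, looking along -z (the intrinsics and any distortion apply to the point x, -y, -z); pixel columns grow to the right and rows downward; lengths in mm; the calibration is good to about 2 mm. A picture is of the moment at which its call begins: read the wrist's pose just before it. There is no depth.
- robot.sign_off(): hands the job in; it is judged then, once.
The state is a dict: "time_s": time; "joint_positions": joint angles; "qd": joint speeds; "effort": joint torques, N m; "tcp_pos": TCP position; "orientation": TCP orientation; "wrist_force": force on the tool from outside, world axes, zero at the start; "ft_torque": the same for the moment, N m; "width": finger opening in mm; "grip_force": force on a finger pad.
Only numpy, scipy, OpenCV 4.12 (cv2) and the standard library are available. Lean on these libraries where they do the work, as an engineer would, in place of code of your own. Each camera call takes 0.05 s, during which the arm holds its last target. There are 200 camera calls.

### The job

Join the white filter capsule to the pipe it stands on: swing the hinged half of the clamp ring shut around the two flanges, so that it pushes the filter into place, then swing the hook latch over the clamp's pin and turn it until the clamp grips snugly (a push of about 12 N on the lever while it turns). Go by feel and do not overtighten, the plastic flange cracks; leave the other things standing where they are and let go.

Things in the scene. Friction and masses are not known exactly. Their poses are not given: they have to be found in the camera images.
- stand: Fixed white base plate (170 x 210 mm) with an upright steel pipe stub ending in a flange; carries the fixed half of the clamp ring on its +x side, the clamp's hinge column at +y, the latch's pivot column at -y. Origin at table height on the pipe's axis, z up; its yaw sets the heading of the offsets named below.
- ferrule (a point): Centre of the pipe stub's flange face (64 mm across), 60 mm above the table, on the stand's axis. The filter stands on it and can slide on it.
- filter: White plastic filter capsule, loose, 82 mm tall: flanged foot 64 mm across, 7 mm thick; neck 32 mm, body 47 mm across. Origin at the centre of its underside, z up. It starts standing on the pipe's flange, 8 to 14 mm off centre, away from the fixed half; the closing clamp half pushes it home, no need to touch it. Its top is 142 mm above the table.
- clamp (a joint): Angle (rad) of the ring's swinging half about its vertical hinge. About 0 = shut (it meets filter and liner between +0.09 and 0); grows as it opens, clockwise from above; starts at 0.7 to 1.0. Stiff: stays where left, needs 2 to 3 N at its post, more once it bears on the filter. Shut well enough for the latch at 6 to 9 N on the post.
- clamp_post (a point): The swinging half's handle: upright round steel post 14 mm across; this point is on its axis, 118.5 mm above the table (top 10 mm higher; free from 76 mm up). 105 mm from the hinge axis. Clamp shut, it is at (-58, -25) mm in the stand's frame.
- clamp_hinge (a point): Point on the clamp's vertical hinge axis at (0, +62) mm in the stand's frame, 105 mm above the table.
- latch_pin (a point): Top of the upright pin (10 mm across, top 95 mm up) on the swinging half's free end, which the hook catches; at (-4, -90) mm in the stand's frame at clamp angle 0, 152 mm from the hinge. The snug latch angle lies anywhere from 0.2 to 1.2, since the unseen plastic liner in the fixed half differs by 4.5 mm in thickness; turned on to 0 it can crack the flange (over 100 N).
- latch (a joint): Angle (rad) of the hook latch about its vertical pivot. Starts at 1.85 to 2.05, swung away; it is turned home clockwise seen from above, the value falling. The hook reaches the pin at about 1.6, catches it up to 12 mm outside its place, and being a spiral then draws pin and clamp inwards. It stays where it is left, also under load. The snug angle differs, see latch_pin.
- latch_post (a point): The latch's handle: upright round steel post 14 mm across; this point is on its axis, 118.5 mm above the table (top 10 mm higher; free from 86 mm up), 62 mm from the pivot. Push square to the arm: 2 N turn it freely, then the push rises with the grip on the flange: while it turns 8 N at 25 N grip, 12 N at 42 N, 16 N at 60 N. Once the finger stops, the reading sags to about half.
- latch_pivot (a point): Point on the latch's vertical pivot axis at (+45, -90) mm in the stand's frame, 105 mm above the table.
- vial_a: Bystander: small glass vial, 30 mm across, 55 mm tall. Origin at the centre of its underside. Leave it where it is.
- vial_b: Bystander: small glass vial, 30 mm across, 55 mm tall. Origin at the centre of its underside. Leave it where it is.
- gallipot: Bystander: small steel bowl, 64 mm across, 35 mm tall. Origin at the centre of its underside. Leave it where it is.
- carton: Bystander: white carton, 60 x 100 x 70 mm. Origin at the centre of its underside. Leave it where it is.
- saline: Bystander: clear bottle, 72 mm across, 150 mm tall. Origin at the centre of its underside. Leave it where it is.
- soap: Bystander: amber bottle, 68 mm across, 120 mm tall. Origin at the centre of its underside. Leave it where it is.
- tape: Bystander: roll of tape lying flat, 70 mm across, 25 mm tall. Origin at the centre of its underside. Leave it where it is.
Mind the look-alikes: they are no part of the job. Leave any red or turquoise look-alike of the filter alone.

How it is judged:
By the outcome, as a careful person would: the job done as asked, in the order asked, and still so for the second after the job is handed in, with the robot touching nothing.
It also fails if it takes over 51 s, if anything falls off the work surface, if the arm or the gripper's body presses on something with over 40 N, if the wrist force passes 120 N, or if a joint passes its speed limit or range.

## Working session

There is one attempt and no reset: what is moved stays moved. The work goes in short steps, Python scripts to look and compute and a tool call to move; the robot and the scene stay as the last step left them, time stands still between calls to the robot, and variables do not carry over. Pictures are saved under pics/ and viewed, at most 10 in all, crops included, and the job is handed in when it is done.

Besides the shell and the picture viewer there is one more tool, called after "Call:" as name([rows], argument=value, ...), one row to a line, values as JSON. servo_tool: Moves the arm, as the interface text tells. Its arguments: {"type":"object","properties":{"plan":{"type":"array"},"fingers":{"type":"number"}},"required":["plan"]}

```bash
mkdir -p pics; ls
python3 - <<'E'
from cell import robot
import cv2,pickle
D={}
for n in("scene","side","wrist"):
    f=robot.grab_frame(n); D[n]=f; cv2.imwrite(f"pics/{n}0.png",f["image"][:,:,::-1])
    print(n,{k:v for k,v in f.items() if k!="image"})
o=robot.observe();D["obs"]=o;pickle.dump(D,open("d0.pkl","wb"));print(o)
E
```

```text
pics
scene {'fx': 452.5550895645979, 'fy': 452.5550895645979, 'cx': 319.7877407850162, 'cy': 242.9100070715925, 'view': array([[-5.18367588e-01,  8.55138357e-01,  5.78222768e-03,
         2.51820431e+02],
       [-5.24978601e-01, -3.23554376e-01,  7.87216637e-01,
         2.12186757e+02],
       [ 6.75050007e-01,  4.05032044e-01,  6.16649440e-01,
        -1.75844645e+03],
       [ 0.00000000e+00,  0.00000000e+00,  0.00000000e+00,
         1.00000000e+00]])}
side {'fx': 447.4058428906941, 'fy': 447.4058428906941, 'cx': 315.7207874344496, 'cy': 234.83342285353584, 'view': array([[-8.84183127e-01, -4.67045729e-01,  9.40668496e-03,
         4.70620170e+02],
       [ 2.82668963e-01, -5.18883257e-01,  8.06757971e-01,
        -2.33887665e+02],
       [-3.71911893e-01,  7.15980763e-01,  5.90807152e-01,
        -9.10286416e+02],
       [ 0.00000000e+00,  0.00000000e+00,  0.00000000e+00,
         1.00000000e+00]])}
wrist {'fx': 432.03664542578815, 'fy': 432.03664542578815, 'cx': 320.780095264014, 'cy': 241.02888386343403, 'T_tool_cam': array([[-2.50000349e-04,  9.47217903e-01,  3.20590364e-01,
[... 451 characters left out ...]
e-03, -7.72906005e-04,  6.89513375e-04, -1.59233276e-03,
       -4.54570808e-04, -3.37641000e-05, -1.83731742e-03]), 'effort': array([ 4.00798544e-04, -9.27376485e+01,  1.98035471e+00, -3.70049715e+01,
        1.79930578e-02,  6.46477114e-03, -1.41420460e-05]), 'tcp_pos': array([ 6.24760379e+02, -5.67578458e-02,  2.30880061e+02]), 'orientation': array([[ 3.95499236e-05,  9.99999662e-01, -8.21240443e-04],
       [ 9.99999998e-01, -3.95905695e-05, -4.94770337e-05],
       [-4.95095303e-05, -8.21238485e-04, -9.99999662e-01]]), 'wrist_force': array([-0.10518102,  0.00230998,  0.5509822 ]), 'ft_torque': array([-0.01088388,  0.03514752,  0.0141225 ]), 'grip_force': 0.0, 'width': 85.64720402574031}
```

View pics/scene0.png

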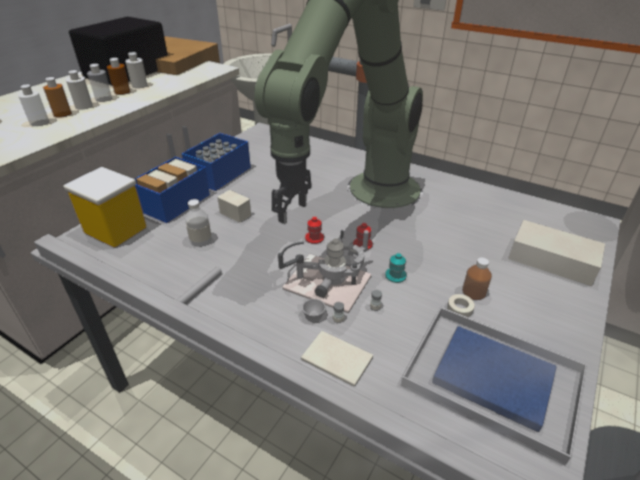

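View pics/side0.png

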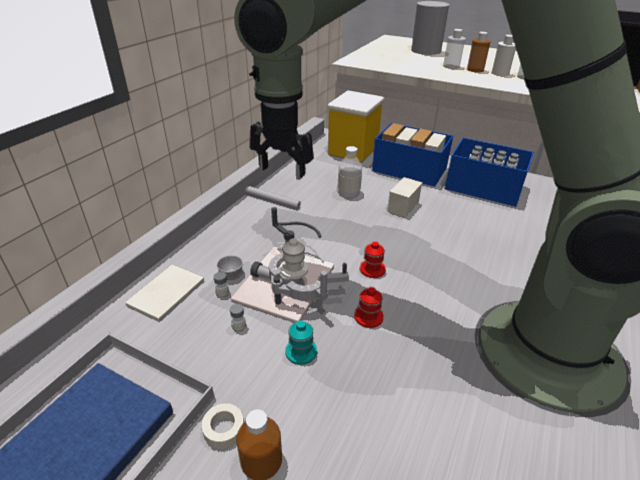

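Scene: the stand with grey-white filter is at about (335,270); side view: about (290,270). I'll enlarge both.

Run:
```python
import cv2
a=cv2.imread("pics/side0.png")[190:330,210:390]
cv2.imwrite("pics/side0c.png",cv2.resize(a,None,fx=4.2,fy=4.2,interpolation=cv2.INTER_CUBIC))
a=cv2.imread("pics/scene0.png")[215:325,265:425]
cv2.imwrite("pics/scene0c.png",cv2.resize(a,None,fx=5,fy=5,interpolation=cv2.INTER_CUBIC))
```

```text
(no output)
```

View pics/side0c.png

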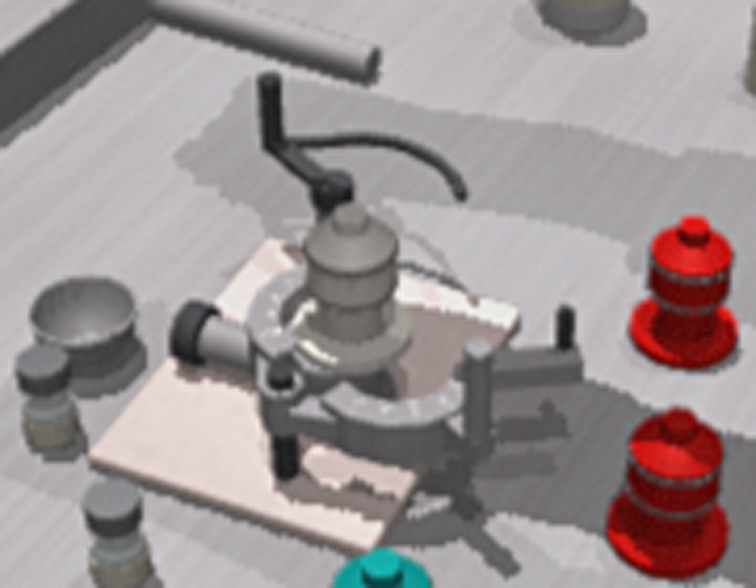

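View pics/scene0c.png

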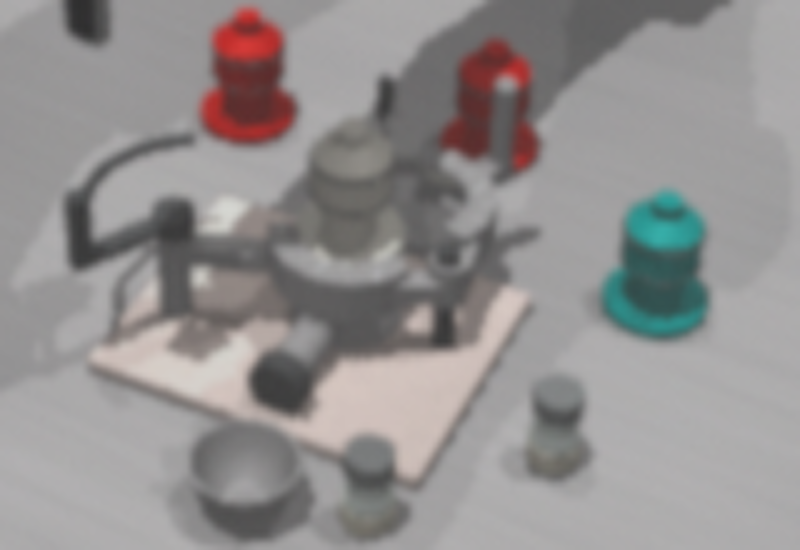

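View pics/wrist0.png

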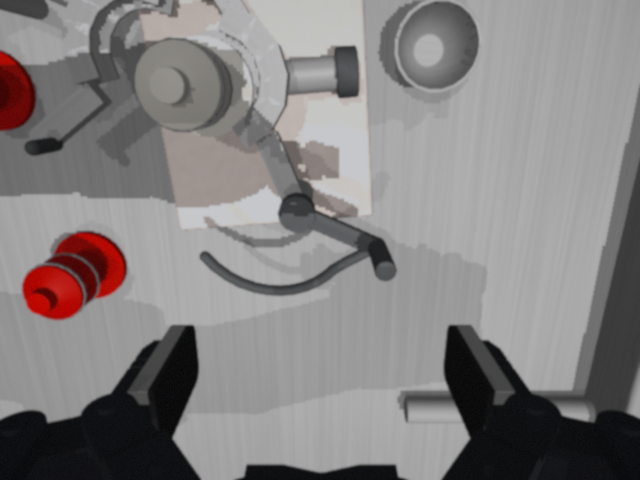

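Side crop: latch post top (269,80), pivot (333,182), clamp post (478,345), pin (566,312), hinge column (283,370). The scene crop shows the same things at (78,197), (173,205), (505,83), (387,82) and (450,255). Wrist: latch post (386,268), pivot (296,205), pin (36,147). I'll fit the stand to these.

```bash
cat > fit.py <<'E'
import numpy as np,pickle
from scipy.optimize import least_squares
D=pickle.load(open("d0.pkl","rb"))
def W(f,o):
    T=np.eye(4);T[:3,:3]=o["orientation"];T[:3,3]=o["tcp_pos"]
    return np.linalg.inv(T@f["T_tool_cam"])
def proj(f,V,p):
    c=V@np.r_[p,1]; return np.array([f["cx"]+f["fx"]*c[0]/-c[2],f["cy"]-f["fy"]*c[1]/-c[2]])
R=lambda a:np.array([[np.cos(a),-np.sin(a)],[np.sin(a),np.cos(a)]])
def pts(q):
    x,y,yaw,c,l,zp,zh=q[:7]; h=np.array([0,62]);pv=np.array([45,-90])
    S=lambda v,z:np.r_[R(yaw)@np.array(v)+[x,y],z]
    return dict(lpost=S(pv+62*np.array([np.cos(l),np.sin(l)]),128.5),pivot=S(pv,zp),hinge=S(h,zh),
      cpost=S(h+R(-c)@[-58,-87],128.5),pin=S(h+R(-c)@[-4,-152],95))
if __name__=="__main__":
    Vs=dict(scene=D["scene"]["view"],side=D["side"]["view"],wrist=W(D["wrist"],D["obs"]))
    s=lambda u,v:(210+u/4.2,190+v/4.2); c=lambda u,v:(265+u/5,215+v/5)
    obs=[("side","lpost",s(269,80)),("side","pivot",s(333,180)),("side","cpost",s(478,345)),("side","pin",s(566,312)),("side","hinge",s(283,370)),
    ("scene","lpost",c(78,197)),("scene","pivot",c(173,205)),("scene","cpost",c(505,83)),("scene","pin",c(387,82)),("scene","hinge",c(450,255)),
    ("wrist","lpost",(386,268)),("wrist","pivot",(296,205)),("wrist","pin",(36,147))]
    f=lambda q:np.concatenate([proj(D[n],Vs[n],pts(q)[k])-uv for n,k,uv in obs])
    r=least_squares(f,[600,200,0,.85,-.3,110,100],loss="soft_l1")
    print(r.x.round(3)); 
    for (n,k,_),e in zip(obs,r.fun.reshape(-1,2)):print(n,k,e.round(1))
    for k,v in pts(r.x).items():print(k,v.round(1))
    np.save("q.npy",r.x)
E
python3 fit.py
```

```text
[ 5.56447e+02  9.64050e+01  8.30000e-02  8.42000e-01 -5.58000e-01
  8.88120e+01  8.27970e+01]
side lpost [-2.  -1.5]
side pivot [-3.4  0.1]
side cpost [-2.4 -1.1]
side pin [-3.8 -3. ]
side hinge [-3.9  0.6]
scene lpost [ 0.1 -0.7]
scene pivot [1.1 1.3]
scene cpost [ 0.  -0.3]
scene pin [-1.1 -0.8]
scene hinge [ 1.  -0.6]
wrist lpost [-1.7 -0.5]
wrist pivot [0.7 1.5]
wrist pin [-1.   0.2]
lpost [663.9 -17.9 128.5]
pivot [608.8  10.5  88.8]
hinge [551.3 158.2  82.8]
cpost [449.3 134.9 128.5]
pin [443.8  50.6  95. ]
```

```bash
cat > wp.py <<'E'
import numpy as np
from fit import pts
q=np.load("q.npy")
def clamp(c,gap=0,d=18,q=q):
    p=q.copy();p[3]=c;P=pts(p)["cpost"][:2];h=pts(p)["hinge"][:2];r=P-h
    t=np.array([-r[1],r[0]])/np.hypot(*r); return P-t*(d+gap),np.degrees(np.arctan2(t[1],t[0]))+90,t
def latch(l,gap=0,d=18,q=q):
    p=q.copy();p[4]=l;P=pts(p)["lpost"][:2];h=pts(p)["pivot"][:2];r=P-h
    t=np.array([r[1],-r[0]])/np.hypot(*r); return P-t*(d+gap),(np.degrees(np.arctan2(t[1],t[0]))+90+180)%360-180,t
E
python3 - <<'E'
from wp import *
print("clamp start",clamp(q[3],12)[:2])
for c in np.arange(q[3],-0.05,-.1):print(round(c,2),*[a.round(2) for a in clamp(c)])
print("latch start",latch(q[4],12)[:2])
for l in np.arange(q[4],q[4]-1.9,-.2):print(round(q[4]-l,2),*[a.round(2) for a in latch(l)])
E
```

```text
clamp start (array([442.67342715, 164.18598542]), np.float64(12.849040519630037))
0.84 [445.34 152.49] 12.85 [ 0.22 -0.97]
0.74 [446.44 141.94] 18.58 [ 0.32 -0.95]
0.64 [448.59 131.55] 24.31 [ 0.41 -0.91]
0.54 [451.76 121.43] 30.04 [ 0.5  -0.87]
0.44 [455.93 111.68] 35.77 [ 0.58 -0.81]
0.34 [461.05 102.39] 41.5 [ 0.66 -0.75]
0.24 [467.07  93.66] 47.23 [ 0.73 -0.68]
0.14 [473.93  85.58] 52.96 [ 0.8 -0.6]
0.04 [481.57  78.22] 58.69 [ 0.85 -0.52]
latch start (array([677.63561958,   8.78985521]), np.float64(-27.21150634280579))
0.0 [672.15  -1.88] -27.21 [-0.46 -0.89]
0.2 [668.43 -14.23] -38.67 [-0.62 -0.78]
0.4 [662.34 -25.58] -50.13 [-0.77 -0.64]
0.6 [654.11 -35.51] -61.59 [-0.88 -0.48]
0.8 [644.07 -43.6 ] -73.05 [-0.96 -0.29]
1.0 [632.63 -49.53] -84.51 [-1.  -0.1]
1.2 [620.24 -53.07] -95.97 [-0.99  0.1 ]
1.4 [607.39 -54.08] -107.43 [-0.95  0.3 ]
1.6 [594.59 -52.52] -118.88 [-0.88  0.48]
1.8 [582.36 -48.45] -130.34 [-0.76  0.65]
```

Call:
servo_tool([
  [[-30, 30, 0], [0, 0, 4]],
  [[-40, 40, 0], [0, 0, 4]],
  [[-40, 40, 0], [0, 0, 3]],
  [[-40, 40, 0], [0, 0, 3]],
  [[-30, 16, 0], [0, 0, 0]],
  [[0, 0, 0], [0, 0, 0]],
], fingers=0)

```text
time_s: 0.75
tcp_pos: [455.7, 154.4, 231.5]
orientation: [[-0.247, 0.969, -0.001], [0.969, 0.247, 0.0], [0.001, -0.001, -1.0]]
wrist_force: [0.4, -0.6, -0.0]
width: 0.0
grip_force: 0.0
```

Call:
servo_tool([
  [[-8, 5, 0], [0, 0, 0]],
  [[-4, 5, -20], [0, 0, 0]],
  [[0, 0, 0], [0, 0, 0]],
])

```text
time_s: 1.05
tcp_pos: [446.1, 161.8, 209.8]
orientation: [[-0.242, 0.97, -0.003], [0.97, 0.242, -0.001], [-0.0, -0.003, -1.0]]
wrist_force: [-0.7, 0.1, -0.3]
width: 0.2
grip_force: 0.0
```

Run:
```python
from cell import robot
import cv2,pickle
o=robot.observe();f=robot.grab_frame("wrist");print(o["tcp_pos"])
pickle.dump((o,f),open("d1.pkl","wb"));cv2.imwrite("pics/wrist1.png",f["image"][:,:,::-1])
from fit import *
q=np.load("q.npy")
for k,v in pts(q).items():print(k,proj(f,W(f,o),v).round(0))
```

```text
[446.05090517 161.82467562 209.77444841]
lpost [554. 549.]
pivot [477. 460.]
hinge [471. 269.]
cpost [315. 296.]
pin [280. 378.]
```

View pics/wrist1.png

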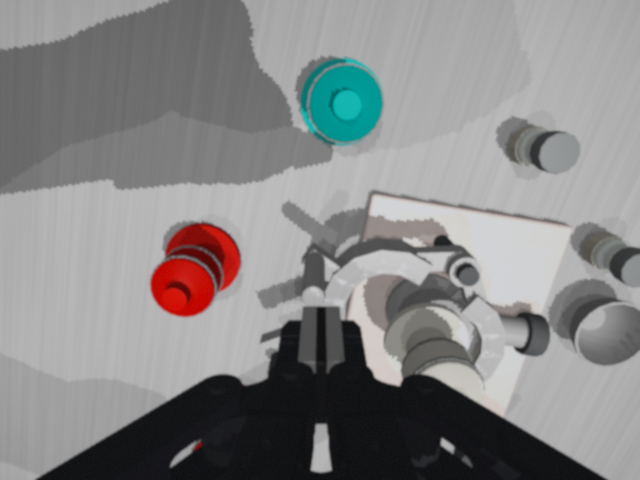

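The wrist picture shows the clamp post top at (313,295) and the hinge top at (466,272). Both match the fit to within about 2–3 mm, so I'll descend behind the post.

Call:
servo_tool([
  [[-3, 3, -30], [0, 0, 0]],
  [[0, 0, -30], [0, 0, 0]],
  [[0, 0, -30], [0, 0, 0]],
  [[0, 0, -22], [0, 0, 0]],
  [[0, 0, 0], [0, 0, 0]],
])

```text
time_s: 1.6
tcp_pos: [443.4, 164.1, 97.6]
orientation: [[-0.241, 0.971, -0.003], [0.971, 0.241, -0.002], [-0.001, -0.004, -1.0]]
wrist_force: [-0.0, 0.1, 1.0]
width: 0.4
grip_force: 0.0
```

Call:
servo_tool([
  [[1, -5, 0], [0, 0, 0]],
  [[1, -4, 0], [0, 0, 0]],
  [[1, -4, 0], [0, 0, 0]],
  [[1, -4, 0], [0, 0, 1]],
  [[0, 0, 0], [0, 0, 0]],
])

```text
time_s: 2.1
tcp_pos: [448.4, 147.5, 99.8]
orientation: [[-0.259, 0.966, 0.001], [0.966, 0.259, 0.0], [-0.0, 0.001, -1.0]]
wrist_force: [0.0, -0.1, 0.0]
width: -0.2
grip_force: 0.0
```

Call:
servo_tool([
  [[0.5, -3, 0], [0, 0, 1]],
  [[0.5, -3, 0], [0, 0, 1]],
  [[0.5, -3, 0], [0, 0, 1]],
])

```text
time_s: 2.4
tcp_pos: [449.5, 139.0, 99.4]
orientation: [[-0.311, 0.951, 0.0], [0.951, 0.311, 0.0], [0.0, 0.0, -1.0]]
wrist_force: [-0.8, 2.5, 1.3]
width: -0.2
grip_force: 1.3
```

Call:
servo_tool([
  [[1, -5.3, 0], [0, 0, 2.9]],
  [[1.2, -5.2, 0], [0, 0, 2.9]],
  [[1.5, -5.1, 0], [0, 0, 2.9]],
  [[1.7, -5, 0], [0, 0, 2.9]],
  [[2, -4.9, 0], [0, 0, 2.9]],
  [[2.2, -4.8, 0], [0, 0, 2.9]],
])

```text
time_s: 3.0
tcp_pos: [458.9, 108.4, 99.2]
orientation: [[-0.582, 0.813, -0.0], [0.813, 0.582, -0.0], [0.0, -0.0, -1.0]]
wrist_force: [-1.6, 2.8, 1.1]
width: -0.1
grip_force: 1.3
```

Call:
servo_tool([
  [[2.5, -4.7, 0], [0, 0, 2.9]],
  [[2.6, -4.6, 0], [0, 0, 2.9]],
  [[2.9, -4.4, 0], [0, 0, 2.9]],
  [[3.1, -4.3, 0], [0, 0, 2.9]],
])

```text
time_s: 3.4
tcp_pos: [470.2, 90.5, 99.2]
orientation: [[-0.733, 0.68, -0.0], [0.68, 0.733, 0.0], [0.0, -0.0, -1.0]]
wrist_force: [-0.9, 3.3, 1.5]
width: -0.3
grip_force: 1.3
```

Call:
servo_tool([
  [[1.7, -2, 0], [0, 0, 1.4]],
  [[1.7, -2, 0], [0, 0, 1.4]],
  [[1.7, -2, 0], [0, 0, 1.4]],
])

```text
time_s: 3.7
tcp_pos: [475.1, 84.6, 99.2]
orientation: [[-0.78, 0.625, -0.0], [0.625, 0.78, -0.0], [0.0, -0.0, -1.0]]
wrist_force: [-2.1, 2.4, 1.0]
width: 0.0
grip_force: 1.5
```

Call:
servo_tool([
  [[1.3, -1.3, 0], [0, 0, 1]],
  [[1.3, -1.3, 0], [0, 0, 1]],
])

```text
time_s: 3.9
tcp_pos: [477.7, 82.0, 99.2]
orientation: [[-0.801, 0.598, -0.0], [0.598, 0.801, -0.0], [0.0, -0.0, -1.0]]
wrist_force: [-3.4, 1.2, 1.4]
width: 0.2
grip_force: 1.5
```

Call:
servo_tool([
  [[1.3, -1.2, 0], [0, 0, 1]],
  [[1.3, -1.2, 0], [0, 0, 1]],
])

```text
time_s: 4.1
tcp_pos: [480.3, 79.5, 99.2]
orientation: [[-0.822, 0.57, -0.0], [0.57, 0.822, -0.0], [0.0, -0.001, -1.0]]
wrist_force: [-3.5, 0.0, 0.8]
width: -0.4
grip_force: 1.5
```

Call:
servo_tool([
  [[0.8, -0.6, 0], [0, 0, 0.6]],
  [[0.8, -0.6, 0], [0, 0, 0.6]],
])

```text
time_s: 4.3
tcp_pos: [481.9, 78.3, 99.2]
orientation: [[-0.833, 0.553, -0.0], [0.553, 0.833, -0.0], [0.0, -0.0, -1.0]]
wrist_force: [-4.2, 0.3, 1.4]
width: -0.3
grip_force: 1.5
```

Call:
servo_tool([
  [[0.8, -0.5, 0], [0, 0, 0.6]],
  [[0.8, -0.5, 0], [0, 0, 0.6]],
])

```text
time_s: 4.5
tcp_pos: [483.6, 77.4, 99.2]
orientation: [[-0.845, 0.535, -0.0], [0.535, 0.845, -0.0], [0.0, -0.0, -1.0]]
wrist_force: [-4.2, -0.3, -0.0]
width: -0.1
grip_force: 1.6
```

Call:
servo_tool([
  [[0.8, -0.5, 0], [0, 0, 0.5]],
  [[0.8, -0.5, 0], [0, 0, 0.5]],
])

```text
time_s: 4.7
tcp_pos: [485.2, 76.5, 99.3]
orientation: [[-0.854, 0.52, -0.0], [0.52, 0.854, -0.0], [0.0, -0.0, -1.0]]
wrist_force: [-5.3, -0.2, 1.2]
width: 0.1
grip_force: 2.3
```

Call:
servo_tool([
  [[0.7, -0.6, 0], [0, 0, 0.3]],
  [[0.7, -0.6, 0], [0, 0, 0.3]],
])

```text
time_s: 4.9
tcp_pos: [486.0, 75.7, 99.2]
orientation: [[-0.859, 0.511, -0.001], [0.511, 0.859, 0.0], [0.001, -0.0, -1.0]]
wrist_force: [-11.3, 4.2, 3.2]
width: 0.3
grip_force: 5.5
```

Call:
servo_tool([
  [[0.6, -0.5, 0], [0, 0, 0.3]],
  [[0.6, -0.5, 0], [0, 0, 0.3]],
])

```text
time_s: 5.1
tcp_pos: [486.6, 75.0, 99.1]
orientation: [[-0.865, 0.502, -0.002], [0.502, 0.865, 0.0], [0.002, -0.001, -1.0]]
wrist_force: [-15.4, 5.7, 7.4]
width: 0.1
grip_force: 8.2
```

Clamp shut: firm stop, push rising through 9 N to about 16 N. I'll retreat, lift and move to the latch.

Call:
servo_tool([
  [[-6, 4, 0], [0, 0, 0]],
  [[-6, 4, 0], [0, 0, 0]],
  [[0, 0, 35], [0, 0, 0]],
  [[0, 0, 35], [0, 0, -7]],
  [[0, 0, 35], [0, 0, -8]],
  [[20, 0, 0], [0, 0, -8]],
  [[30, -10, 0], [0, 0, -8]],
  [[30, -10, 0], [0, 0, -8]],
  [[30, -10, 0], [0, 0, -8]],
  [[30, -10, 0], [0, 0, -8]],
])

```text
time_s: 6.1
tcp_pos: [617.1, 42.1, 204.5]
orientation: [[-0.078, 0.997, 0.001], [0.997, 0.078, -0.0], [-0.0, 0.001, -1.0]]
wrist_force: [0.3, 1.7, 0.2]
width: 0.1
grip_force: 0.0
```

Call:
servo_tool([
  [[30, -10, 0], [0, 0, -8]],
  [[25, -10, 0], [0, 0, -8]],
  [[10, -10, 0], [0, 0, -8]],
  [[0, 0, 0], [0, 0, -8]],
  [[0, 0, 0], [0, 0, 0]],
])

```text
time_s: 6.6
tcp_pos: [681.0, 12.6, 204.1]
orientation: [[0.459, 0.888, 0.0], [0.888, -0.459, -0.0], [-0.0, 0.0, -1.0]]
wrist_force: [-0.7, -0.4, -0.7]
width: -0.1
grip_force: 0.0
```

Run:
```python
from cell import robot
import cv2
from fit import *
o=robot.observe();f=robot.grab_frame("wrist")
cv2.imwrite("pics/wrist2.png",f["image"][:,:,::-1])
q=np.load("q.npy");q[3]=0.03
for k,v in pts(q).items():print(k,proj(f,W(f,o),v).round(0))
f=robot.grab_frame("side");cv2.imwrite("pics/side2.png",cv2.resize(f["image"][190:330,210:390,::-1],None,fx=4.2,fy=4.2,interpolation=cv2.INTER_CUBIC))
```

```text
lpost [318. 314.]
pivot [223. 285.]
hinge [ 10. 118.]
cpost [-13. 314.]
pin [155. 328.]
```

View pics/wrist2.png

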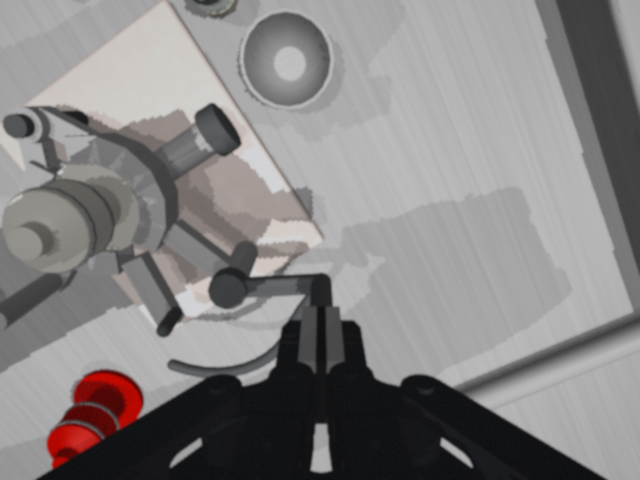

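View pics/side2.png

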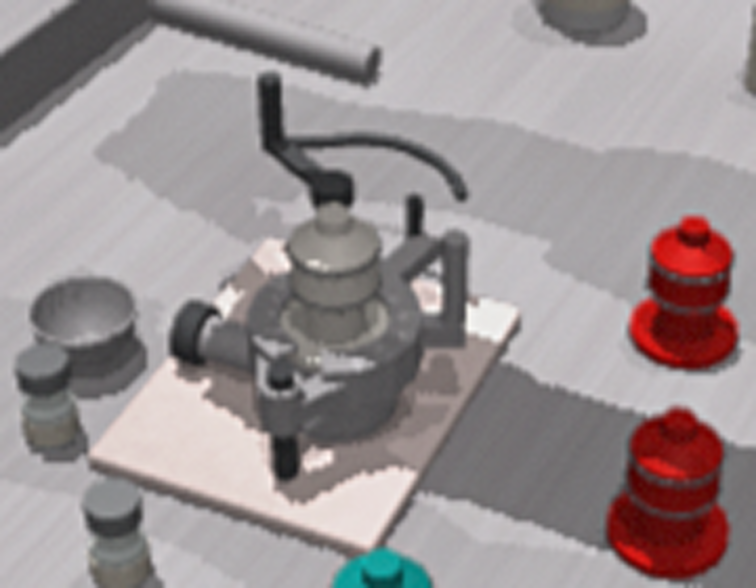

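Both pictures show the clamp shut with the filter seated, and the latch still swung away. I'll descend at the latch post and approach.

Call:
servo_tool([
  [[0, 0, -30], [0, 0, 0]],
  [[0, 0, -30], [0, 0, 0]],
  [[0, 0, -30], [0, 0, 0]],
  [[0, 0, -15], [0, 0, 0]],
  [[-2.3, -4.4, 0], [0, 0, 0]],
  [[-2.3, -4.4, 0], [0, 0, 0]],
  [[-1.4, -2.7, 0], [0, 0, 0]],
  [[0, 0, 0], [0, 0, 0]],
])

```text
time_s: 7.5
tcp_pos: [675.3, 0.1, 100.8]
orientation: [[0.458, 0.889, 0.002], [0.889, -0.458, -0.0], [0.001, 0.002, -1.0]]
wrist_force: [0.4, 0.3, 0.6]
width: 0.1
grip_force: 0.0
```

Call:
servo_tool([
  [[-1.4, -2.7, 0], [0, 0, 0]],
  [[-1.4, -2.7, 0], [0, 0, 0]],
])

```text
time_s: 7.7
tcp_pos: [672.2, -4.6, 99.8]
orientation: [[0.457, 0.89, 0.001], [0.89, -0.457, 0.0], [0.0, 0.001, -1.0]]
wrist_force: [2.1, 2.1, 0.4]
width: -0.1
grip_force: 1.2
```

Call:
servo_tool([
  [[-0.9, -1.8, 0], [0, 0, 0]],
  [[-0.9, -1.8, 0], [0, 0, 0]],
])

```text
time_s: 7.9
tcp_pos: [670.5, -8.1, 99.6]
orientation: [[0.457, 0.889, 0.001], [0.889, -0.457, 0.0], [0.001, 0.001, -1.0]]
wrist_force: [3.9, 1.7, 0.8]
width: 0.5
grip_force: 1.1
```

Call:
servo_tool([
  [[-0.9, -3.1, 0], [0, 0, -5]],
  [[-1.1, -3.1, 0], [0, 0, -4]],
  [[-1.3, -3, 0], [0, 0, -3]],
  [[-1.5, -2.9, 0], [0, 0, -3]],
])

```text
time_s: 8.3
tcp_pos: [665.7, -20.3, 99.4]
orientation: [[0.673, 0.739, 0.001], [0.739, -0.673, 0.0], [0.001, 0.0, -1.0]]
wrist_force: [2.4, 1.4, 0.2]
width: -0.4
grip_force: 1.2
```

Call:
servo_tool([
  [[-0.8, -1.4, 0], [0, 0, -1.4]],
  [[-0.8, -1.4, 0], [0, 0, -1.4]],
])

```text
time_s: 8.5
tcp_pos: [663.9, -23.1, 99.4]
orientation: [[0.708, 0.707, 0.0], [0.707, -0.708, -0.0], [0.0, 0.0, -1.0]]
wrist_force: [3.4, 0.4, 0.7]
width: 0.1
grip_force: 1.1
```

Call:
servo_tool([
  [[-0.8, -1.4, 0], [0, 0, -1.4]],
  [[-0.9, -1.4, 0], [0, 0, -1.4]],
])

```text
time_s: 8.7
tcp_pos: [662.1, -25.9, 99.3]
orientation: [[0.742, 0.671, 0.0], [0.671, -0.742, 0.0], [0.0, 0.0, -1.0]]
wrist_force: [2.4, 0.7, 0.2]
width: 0.2
grip_force: 1.1
```

Call:
servo_tool([
  [[-0.9, -1.3, 0], [0, 0, -1.4]],
  [[-0.9, -1.3, 0], [0, 0, -1.4]],
])

```text
time_s: 8.9
tcp_pos: [660.3, -28.6, 99.3]
orientation: [[0.774, 0.633, 0.0], [0.633, -0.774, 0.0], [0.0, 0.0, -1.0]]
wrist_force: [3.7, 0.2, 0.9]
width: -0.3
grip_force: 1.1
```

Call:
servo_tool([
  [[-1.1, -1.3, 0], [0, 0, -1.5]],
  [[-1.2, -1.2, 0], [0, 0, -1.5]],
  [[-1.2, -1.2, 0], [0, 0, -1.5]],
])

```text
time_s: 9.2
tcp_pos: [656.7, -32.3, 99.3]
orientation: [[0.821, 0.57, -0.0], [0.57, -0.821, -0.0], [-0.0, 0.0, -1.0]]
wrist_force: [2.5, 0.1, 0.3]
width: 0.0
grip_force: 1.1
```

Call:
servo_tool([
  [[-1.2, -1.1, 0], [0, 0, -1.5]],
  [[-1.3, -1.1, 0], [0, 0, -1.5]],
  [[-1.3, -1.1, 0], [0, 0, -1.5]],
])

```text
time_s: 9.5
tcp_pos: [652.9, -35.6, 99.3]
orientation: [[0.864, 0.504, -0.0], [0.504, -0.864, 0.0], [-0.0, -0.0, -1.0]]
wrist_force: [3.3, -0.9, 0.1]
width: -0.1
grip_force: 1.1
```

Call:
servo_tool([
  [[-1.4, -1, 0], [0, 0, -1.5]],
  [[-1.4, -1, 0], [0, 0, -1.5]],
])

```text
time_s: 9.7
tcp_pos: [650.1, -37.6, 99.3]
orientation: [[0.889, 0.458, -0.0], [0.458, -0.889, 0.0], [-0.0, -0.0, -1.0]]
wrist_force: [2.7, -0.7, 0.5]
width: -0.1
grip_force: 1.1
```

Call:
servo_tool([
  [[-1.4, -0.9, 0], [0, 0, -1.5]],
  [[-1.5, -0.8, 0], [0, 0, -1.5]],
])

```text
time_s: 9.9
tcp_pos: [647.2, -39.3, 99.3]
orientation: [[0.912, 0.411, -0.0], [0.411, -0.912, -0.0], [-0.0, 0.0, -1.0]]
wrist_force: [2.7, -1.1, 0.0]
width: -0.3
grip_force: 1.1
```

Call:
servo_tool([
  [[-1.5, -0.8, 0], [0, 0, -1.6]],
  [[-1.5, -0.7, 0], [0, 0, -1.6]],
])

```text
time_s: 10.1
tcp_pos: [644.2, -40.8, 99.3]
orientation: [[0.933, 0.359, -0.0], [0.359, -0.933, -0.0], [-0.0, -0.0, -1.0]]
wrist_force: [3.0, -0.8, 0.4]
width: 0.1
grip_force: 1.1
```

Call:
servo_tool([
  [[-1.5, -0.6, 0], [0, 0, -1.6]],
  [[-1.5, -0.6, 0], [0, 0, -1.6]],
])

```text
time_s: 10.3
tcp_pos: [641.2, -41.9, 99.3]
orientation: [[0.952, 0.307, 0.0], [0.307, -0.952, 0.0], [0.0, -0.0, -1.0]]
wrist_force: [3.1, -0.8, 0.4]
width: -0.2
grip_force: 1.1
```

Call:
servo_tool([
  [[-1.6, -0.5, 0], [0, 0, -1.5]],
  [[-1.6, -0.4, 0], [0, 0, -1.5]],
])

```text
time_s: 10.5
tcp_pos: [638.0, -42.7, 99.3]
orientation: [[0.966, 0.257, -0.0], [0.257, -0.966, 0.0], [-0.0, -0.0, -1.0]]
wrist_force: [2.3, -0.5, -0.6]
width: 0.2
grip_force: 1.0
```

Call:
servo_tool([
  [[-1.6, -0.4, 0], [0, 0, -1.5]],
  [[-1.6, -0.3, 0], [0, 0, -1.5]],
])

```text
time_s: 10.7
tcp_pos: [634.7, -43.4, 99.3]
orientation: [[0.979, 0.206, -0.0], [0.206, -0.979, 0.0], [-0.0, -0.0, -1.0]]
wrist_force: [2.4, -0.3, -0.2]
width: 0.1
grip_force: 0.9
```

Call:
servo_tool([
  [[-1.6, -0.7, 0], [0, 0, -1.4]],
  [[-1.6, -0.7, 0], [0, 0, -1.4]],
])

```text
time_s: 10.9
tcp_pos: [631.5, -44.8, 99.3]
orientation: [[0.987, 0.158, -0.0], [0.158, -0.987, 0.0], [-0.0, -0.0, -1.0]]
wrist_force: [2.2, 0.3, 0.5]
width: 0.2
grip_force: 1.0
```

Call:
servo_tool([
  [[-1.6, -0.5, 0], [0, 0, -1.4]],
  [[-1.6, -0.4, 0], [0, 0, -1.4]],
])

```text
time_s: 11.1
tcp_pos: [628.4, -45.9, 99.3]
orientation: [[0.994, 0.109, -0.0], [0.109, -0.994, -0.0], [-0.0, 0.0, -1.0]]
wrist_force: [2.1, -0.4, -0.3]
width: -0.2
grip_force: 0.9
```

Call:
servo_tool([
  [[-1.6, -0.3, 0], [0, 0, -1.4]],
  [[-1.6, -0.2, 0], [0, 0, -1.4]],
])

```text
time_s: 11.3
tcp_pos: [625.2, -46.3, 99.3]
orientation: [[0.998, 0.061, 0.0], [0.061, -0.998, -0.0], [0.0, 0.0, -1.0]]
wrist_force: [2.2, -1.1, 1.1]
width: -0.4
grip_force: 0.9
```

Call:
servo_tool([
  [[-1.6, -0.1, 0], [0, 0, -1.4]],
  [[-1.6, 0, 0], [0, 0, -1.4]],
])

```text
time_s: 11.5
tcp_pos: [622.0, -46.3, 99.3]
orientation: [[1.0, 0.012, -0.0], [0.012, -1.0, 0.0], [-0.0, -0.0, -1.0]]
wrist_force: [2.4, -0.4, 0.3]
width: 0.1
grip_force: 0.9
```

Call:
servo_tool([
  [[-1.6, 0, 0], [0, 0, -1.5]],
  [[-1.6, 0.1, 0], [0, 0, -1.5]],
])

```text
time_s: 11.7
tcp_pos: [618.8, -46.2, 99.3]
orientation: [[0.999, -0.041, -0.0], [-0.041, -0.999, 0.0], [-0.0, -0.0, -1.0]]
wrist_force: [2.5, -0.5, -0.4]
width: 0.3
grip_force: 0.9
```

Call:
servo_tool([
  [[-1.6, 0.1, 0], [0, 0, -1.5]],
  [[-1.6, 0.2, 0], [0, 0, -1.5]],
])

```text
time_s: 11.9
tcp_pos: [615.7, -45.9, 99.3]
orientation: [[0.996, -0.093, 0.0], [-0.093, -0.996, 0.0], [0.0, -0.0, -1.0]]
wrist_force: [2.1, 0.4, 1.3]
width: -0.1
grip_force: 1.3
```

Call:
servo_tool([
  [[-1.6, 0.2, 0], [0, 0, -1.5]],
  [[-1.6, 0.3, 0], [0, 0, -1.5]],
])

```text
time_s: 12.1
tcp_pos: [612.8, -45.3, 99.4]
orientation: [[0.989, -0.145, 0.001], [-0.145, -0.989, 0.0], [0.001, -0.0, -1.0]]
wrist_force: [4.8, -0.1, 1.8]
width: -0.4
grip_force: 2.5
```

Call:
servo_tool([
  [[-1.5, 0.3, 0], [0, 0, -1.5]],
  [[-1.5, 0.4, 0], [0, 0, -1.5]],
])

```text
time_s: 12.3
tcp_pos: [609.9, -45.2, 99.5]
orientation: [[0.98, -0.197, 0.001], [-0.197, -0.98, -0.001], [0.001, 0.0, -1.0]]
wrist_force: [6.0, -3.9, -0.4]
width: 0.1
grip_force: 3.2
```

Call:
servo_tool([
  [[-1, 0, 0], [0, 0, -1]],
  [[-1, 0, 0], [0, 0, -1]],
])

```text
time_s: 12.5
tcp_pos: [608.1, -45.3, 99.5]
orientation: [[0.973, -0.23, 0.001], [-0.23, -0.973, -0.001], [0.002, 0.0, -1.0]]
wrist_force: [6.9, -3.3, -1.7]
width: -0.0
grip_force: 3.8
```

Call:
servo_tool([
  [[-0.8, 0.1, 0], [0, 0, -0.8]],
  [[-0.8, 0.1, 0], [0, 0, -0.8]],
])

```text
time_s: 12.7
tcp_pos: [606.6, -45.3, 99.5]
orientation: [[0.966, -0.257, 0.002], [-0.257, -0.966, -0.001], [0.002, 0.0, -1.0]]
wrist_force: [7.7, -3.9, -1.4]
width: -0.2
grip_force: 4.1
```

Call:
servo_tool([
  [[-0.8, 0.2, 0], [0, 0, -0.8]],
  [[-0.8, 0.2, 0], [0, 0, -0.8]],
])

```text
time_s: 12.9
tcp_pos: [605.0, -45.1, 99.5]
orientation: [[0.959, -0.284, 0.002], [-0.284, -0.959, -0.001], [0.002, 0.001, -1.0]]
wrist_force: [7.6, -6.2, -1.1]
width: 0.0
grip_force: 4.4
```

Call:
servo_tool([
  [[-0.8, 0.2, 0], [0, 0, -0.8]],
  [[-0.8, 0.2, 0], [0, 0, -0.8]],
])

```text
time_s: 13.1
tcp_pos: [603.5, -45.0, 99.6]
orientation: [[0.95, -0.311, 0.002], [-0.311, -0.95, -0.002], [0.002, 0.001, -1.0]]
wrist_force: [7.7, -7.5, -2.4]
width: -0.0
grip_force: 5.0
```

Call:
servo_tool([
  [[-0.8, 0.2, 0], [0, 0, -0.8]],
  [[-0.8, 0.2, 0], [0, 0, -0.8]],
])

```text
time_s: 13.3
tcp_pos: [602.0, -44.8, 99.6]
orientation: [[0.941, -0.338, 0.002], [-0.338, -0.941, -0.002], [0.003, 0.001, -1.0]]
wrist_force: [8.7, -7.8, -3.2]
width: -0.1
grip_force: 5.3
```

Call:
servo_tool([
  [[-0.8, 0.2, 0], [0, 0, -0.8]],
])

```text
time_s: 13.4
tcp_pos: [601.2, -44.7, 99.6]
orientation: [[0.936, -0.351, 0.002], [-0.351, -0.936, -0.002], [0.003, 0.001, -1.0]]
wrist_force: [9.0, -8.3, -3.9]
width: -0.1
grip_force: 5.8
```

Call:
servo_tool([
  [[-0.7, 0.2, 0], [0, 0, -0.7]],
])

```text
time_s: 13.5
tcp_pos: [600.5, -44.6, 99.6]
orientation: [[0.932, -0.362, 0.002], [-0.362, -0.932, -0.002], [0.003, 0.001, -1.0]]
wrist_force: [8.8, -7.7, -5.0]
width: 0.1
grip_force: 5.8
```

Call:
servo_tool([
  [[-0.7, 0.3, 0], [0, 0, -0.7]],
])

```text
time_s: 13.6
tcp_pos: [599.7, -44.4, 99.6]
orientation: [[0.927, -0.374, 0.002], [-0.374, -0.927, -0.002], [0.003, 0.001, -1.0]]
wrist_force: [10.1, -9.8, -3.6]
width: -0.1
grip_force: 5.9
```

About 12 N averaged over the last steps, which is snug. I'll back off and lift clear.

Call:
servo_tool([
  [[4, -2, 0], [0, 0, 0]],
  [[8, -4, 0], [0, 0, 0]],
  [[8, -5, 0], [0, 0, 0]],
  [[0, 0, 20], [0, 0, 0]],
  [[0, 0, 35], [0, 0, 0]],
  [[0, 0, 35], [0, 0, 0]],
  [[0, -20, 20], [0, 0, 0]],
  [[0, -30, 0], [0, 0, 0]],
  [[0, 0, 0], [0, 0, 0]],
])

```text
time_s: 14.5
tcp_pos: [618.9, -108.3, 210.2]
orientation: [[0.927, -0.376, 0.001], [-0.376, -0.927, -0.002], [0.002, 0.001, -1.0]]
wrist_force: [-0.1, 0.3, 0.1]
width: 0.1
grip_force: 0.0
```

Run:
```python
from cell import robot
import cv2
f=robot.grab_frame("side");cv2.imwrite("pics/side3.png",cv2.resize(f["image"][190:330,210:390,::-1],None,fx=4.2,fy=4.2,interpolation=cv2.INTER_CUBIC))
```

```text
(no output)
```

View pics/side3.png

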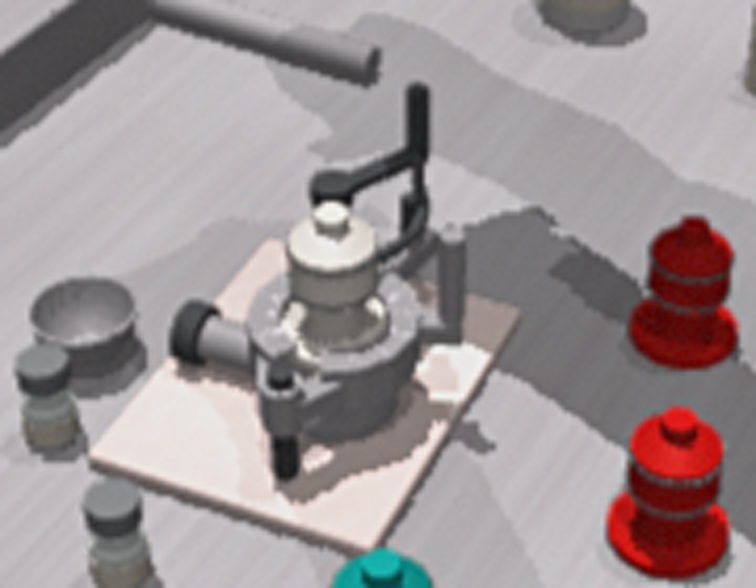

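The hook wraps the pin at about (410,215), the clamp is shut, the filter is seated, and the bystanders stand where they were.

```bash
python3 -c "
from cell import robot
print(robot.sign_off())"
```

```text
the job is handed in; nothing more can be done
None
```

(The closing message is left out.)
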